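# Lock the engraving block's draw-bar with its linchpin

## Task

Take the linchpin from the wooden rack and push it down through the hole in the engraving block's sprung draw-bar and the keeper hidden under it, drawing the bar forward by feel until the two holes meet, gently, until its collar sits fully home on the bar. Then swing its wire ring over the free end of the bar and right down until it stops against the pin below the bar, and leave it so. Do not force the pin or the ring, and leave the tins and the other tools where they are.

Things in the scene. Friction and masses are not known exactly. Their poses are not given: they have to be found in the camera images.
- fixture: Fixed engraving block: dark steel slab, 50 mm high, copper plate on it; on its +x side a green saddle (cheeks x -64 to -14, y 12 to 22 mm either side, 73 mm high) carries a steel draw-bar along the fixture's x, free end to +x, overhanging. Origin on the bench below the bar's hole as it rests. Under the bar (45 to 52 mm above the bench, 24 mm wide) lies the brass keeper, a plate with a hole.
- bar_hole (a point): Centre of the mouth of the draw-bar's vertical hole (11 mm), at its top face, 75 mm above the bench; axes as the fixture's. Bar 22 mm wide, 20 mm deep, ends 14 mm to +x of the hole. A spring (2 N, 0.4 N/mm more) holds it back; a pin in the hole can draw it up to 18 mm to +x. The keeper's 11.5 mm hole, top 23 mm below this point, is 1 to 14 mm to +x, different each time, unmeasured: feel for it.
- pin: Steel linchpin, 0.06 to 0.13 kg, upright in the rack. Origin on its axis under its collar (18 mm diameter, 4 mm thick), which seats on the bar, at the start on the rack's top; z up. Shank 10 mm diameter to 42 mm below, taper to an 8.4 mm flat nose at 48 mm. Let it give sideways; 5 to 12 N suffice. Its x goes along the fixture's x (within 0.3 rad), so that the ring comes over the bar's end.
- head (a point): Middle of the pin's flat-sided head, 16 mm (pin x) by 12 mm (pin y), from 3 to 34 mm above the pin's origin; this point is 22 mm above the origin. Grip it across y from above, fingertips above the ring's hinge, which lies along y 8 mm above the pin's origin.
- ring (a joint): Angle of the wire ring about its hinge (rad). At 0 it points to the pin's -x, 0.2 above level; it grows as it swings up (1.37 straight up), over to +x (2.94 level) and down to its stop at 4.30, sleeve close to the pin under bar and keeper. Starts at 0.05 to 0.4; home is above 4.15. Hinge friction of 0.03 N m keeps it where it is left.
- sleeve (a point): Middle of the red sleeve (9 mm diameter, 30 mm long along the pin's y) on the ring's far side, 47 mm from the hinge. The ring's legs, 5 mm brass wire, run from hinge to sleeve 22 mm either side of the pin's middle; bar, keeper and head pass between them. The sleeve can be pinched from above, fingers closing along x; the last part is pushed on the legs, beside the bar.
- rack: Fixed wooden rack, 80 (x) by 90 (y) by 50 mm high, origin at its underside's centre, below the pin's 12 mm hole. Three short steel punches stand 38 mm above it at x = 30 mm, y = -30, 0 and 30 mm.
- tin_a: Steel tin of punches, 72 mm wide, about 120 mm high with the punches; leave alone. Origin under its centre.
- tin_b: Aluminium tin of punches, 68 mm wide, about 125 mm high; leave alone. Origin under its centre.
- tin_c: Steel tin of punches, 74 mm wide, about 118 mm high; leave alone. Origin under its centre.
- hammer: Hammer, 220 mm long, lying on the bench along its x; leave alone.
- graver: Graver with a handle, 150 mm long, lying on the bench along its x; leave alone.
- oil: Amber oil bottle, 44 mm wide, 85 mm high; leave alone. Origin under its centre.
- puck: Brass weight, 56 mm wide, 22 mm high; leave alone. Origin under its centre.

How it is judged (in metres and radians):
On the way, in this order (a step that is already met when the one before it is completed fails the run):
1. the pin is through the draw-bar, collar on the bar, its ring not yet over (z of pin in the frame of bar_hole between -0.003 and 0.0025 m and horizontal distance between pin and bar_hole below 0.004 m and angle between pin's own z axis and vertical below 0.1 rad and value of joint ring below 3.6 rad), for 0.2 s.
2. the ring is swung over the bar's end and home below it (value of joint ring above 4.15 rad and z of sleeve in the frame of bar_hole below -0.028 m and y of sleeve in the frame of bar_hole between -0.012 and 0.012 m and x of sleeve in the frame of bar_hole above 0 m), for 0.2 s.
At the end, for the whole second after the job is handed in: Pin upright (0.10 rad) in the draw-bar, collar within 2.5 mm of the bar's top, within 4 mm of the hole's axis; ring over the bar's free end, joint above 4.15, sleeve under the bar, centred within 12 mm, on the +x side; at rest and released (all of step 2 and z of pin in the frame of bar_hole between -0.003 and 0.0025 m and horizontal distance between pin and bar_hole below 0.004 m and angle between pin's own z axis and vertical below 0.1 rad and linear speed of pin below 0.01 m/s and angular speed of pin below 0.1 rad/s); the robot touches nothing.
It fails at once if the pin is forced against the fixture with more than 45 N (its own spring squeeze counts) (contact force between pin and fixture above 45 N).
It fails at once if the pin is forced against the rack with more than 45 N (contact force between pin and rack above 45 N).
It fails at once if a bystander is moved by more than 20 mm (distance of any of tin_a, tin_b, tin_c, hammer, graver, oil, puck from where it was at the start of the episode above 0.02 m).
It also fails if it takes over 72 s, if anything falls off the work surface, if the arm or the gripper's body presses on something with over 40 N, if the wrist force passes 120 N, or if a joint passes its speed limit or range.

## Robot

A 6-joint arm with a two-finger parallel gripper is mounted at the origin on the work surface. World frame = base frame: x ahead of the robot, y to its left, z up, the work surface at z = 0. Lengths are in mm, angles in rad, forces in N, time in s.
With the tool pointing down it reaches from about 250 to 850 mm from the base axis. Payload 12.5 kg.
Tool frame: the origin (TCP) lies between the finger pads; the fingertips stand 25 mm ahead of it and the grasp point (between the pads) lies 6 mm ahead of it; z points along the fingers, y is the line along which they close (so a half turn about z gives the same grasp; the last joint's range is limited). The gripper opens to 93 mm and grips with 3 to 60 N. Pads are 15 mm wide; open, the fingers measure 128 mm over their backs; the gripper's body (75 mm by 188 mm) begins 65 mm behind the grasp point.
Start: joints at [-1.39, 0.351, 1.652, -0, 1.139, -0.085], TCP at [144.495, -530.665, 243.633] pointing down, gripper open.
Joint ranges: [-2.75, 2.75], [-0.79, 2.1], [0.01, 2.65], [-1.57, 4.71], [0.07, 3.14], [-2.87, 2.87]. Speed limits (rad/s): [2.22, 2.22, 2.79, 3.14, 3.14, 3.14].

## Interface

Orientations are given as a unit quaternion [w, x, y, z].
In Python, from cell import * gives the robot as it stands.
- The arm moves only by the shell command python3 -m inch 'ROWS' [OPENING]. ROWS is a JSON object of lists of equal length, an entry for each row: "translation": the shift along the world's x, y, z in mm, a list of three; "yaw": the turn about the world's z in rad. In form: {"translation": [[x, y, z], ...], "yaw": [yaw, ...]}. A call has 1 to 12 rows; each row shifts and turns the commanded pose from where the row before left it; what a row does not reach is not made up. A row lasts 1/12 s, in which the tool goes at most 41.7 mm and 7.16 degrees, less where a joint would pass 70% of its speed; a pose out of reach is approached as far as the arm can. A call is refused whole if a number of a shift passes 41.7 or a number of a turn 0.125, either way. A call with a gripper value outside its range is refused whole. OPENING is the finger opening in mm, from 0 to 93, set as the call begins (- or left out, the last holds). The fingers move at their own pace and stop on an object; the grip force is fixed at half the most. Time passes only in rows, so rows that do not move let the fingers close. It gives the time, the measured TCP pose, the force, the opening and the grip force at its end, in the units of the state.
- observe(): the state, without advancing time (a new reading comes with each control period).
- get_image(name): name is "scene" or "top" or "wrist"; returns the picture (384x512x3 uint8, red, green, blue); there is no depth.
- calibration(name): a dict with "camera_matrix" (3x3 intrinsics, pixels), "distortion" ([k1, k2, p1, p2, k3] as OpenCV has them; the pictures are not rectified), "camera_from_world" (4x4, takes a point from world to camera coordinates); the wrist camera has in their place "T_tool_cam" (4x4, takes a point from camera to tool coordinates, whose origin is the TCP and whose axes are the flange's). Camera axes: x right, y down, z forward; pixel columns grow to the right and rows downward; lengths in mm; the calibration is good to about 2 mm. A picture is of the moment at which its call begins: read the wrist's pose just before it. calibration takes no time and is no camera call.
- close_job(): hands the job in; it is judged then, once.
The state is a dict: "time": time; "joint_positions": joint angles; "dq": joint speeds; "joint_torque": joint torques, N m; "ee_pos": TCP position; "tcp_rot": TCP orientation; "wrist_force": force on the tool from outside, world axes, zero at the start; "wrist_torque": the same for the moment, N m; "width": opening from 0.0 (shut) to 1.0 (fully open); "gripper_force": force on a finger pad.
Only numpy, scipy, OpenCV 4.12 (cv2) and the standard library are available. Lean on these libraries where they do the work, as an engineer would, in place of code of your own. Each camera call takes 0.05 s, during which the arm holds its last target. There are 200 camera calls.

## Working session

There is one attempt and no reset: what is moved stays moved. The work goes in short steps, Python scripts to look and compute and a shell command to move; the robot and the scene stay as the last step left them, time stands still between calls to the robot, and variables do not carry over. Pictures are saved under pics/ and viewed, at most 11 in all, crops included, and the job is handed in when it is done.

```bash
ls; mkdir -p pics; python3 - <<'E'
from cell import *
import cv2,numpy as np
o=observe();print({k:np.round(v,3).tolist() for k,v in o.items()})
for n in ["scene","top"]:
    im=get_image(n);cv2.imwrite(f"pics/{n}0.png",im[:,:,::-1])
    c=calibration(n);print(n,{k:np.round(v,4).tolist() for k,v in c.items()})
print(calibration("wrist"))
a=cv2.imread("pics/scene0.png");b=cv2.imread("pics/top0.png")
cv2.imwrite("pics/s0.png",cv2.resize(a,(800,600)));cv2.imwrite("pics/t0.png",cv2.resize(b,(800,600)))
E
```

```text
pics
{'time': 0.0, 'joint_positions': [-1.39, 0.351, 1.652, 0.0, 1.139, -0.085], 'dq': [-0.001, 0.001, -0.001, -0.0, -0.0, -0.001], 'joint_torque': [0.002, -49.732, -28.526, 0.07, 0.026, -0.0], 'ee_pos': [144.46, -530.356, 243.093], 'tcp_rot': [-0.001, 0.991, 0.133, -0.0], 'wrist_force': [0.54, -1.024, 0.193], 'wrist_torque': [-0.007, 0.018, 0.02], 'gripper_force': 0.0, 'width': 0.999}
scene {'camera_matrix': [[407.1456, 0.0, 259.5821], [0.0, 407.1456, 191.6465], [0.0, 0.0, 1.0]], 'distortion': [-0.0387, 0.0, 0.0, 0.0, 0.0], 'camera_from_world': [[-0.1198, 0.9928, 0.0025, 115.0737], [0.6984, 0.0861, -0.7105, -385.3934], [-0.7056, -0.0834, -0.7037, 1515.0649], [0.0, 0.0, 0.0, 1.0]]}
top {'camera_matrix': [[497.805, 0.0, 254.1222], [0.0, 497.805, 182.6171], [0.0, 0.0, 1.0]], 'distortion': [0.0066, 0.0, 0.0, 0.0, 0.0], 'camera_from_world': [[-0.0005, -1.0, -0.0008, -47.7723], [-0.9883, 0.0006, -0.1524, 613.4655], [0.1524, 0.0007, -0.9883, 1476.4434], [0.0, 0.0, 0.0, 1.0]]}
{'camera_matrix': array([[336.5723343 ,   0.        , 252.26629207],
       [  0.        , 336.5723343 , 192.33925786],
       [  0.        ,   0.        ,   1.        ]]), 'distortion': array([0.03209819, 0.        , 0.        , 0.        , 0.        ]), 'T_tool_cam': array([[ 3.51606178e-04, -9.65623721e-01, -2.59943659e-01,
         7.29416964e+01],
       [ 9.99999679e-01,  1.52456596e-04,  7.86287154e-04,
         3.66950266e-02],
       [-7.19627402e-04, -2.59943852e-01,  9.65623465e-01,
        -1.39907073e+02],
       [ 0.00000000e+00,  0.00000000e+00,  0.00000000e+00,
         1.00000000e+00]])}
```

View pics/s0.png

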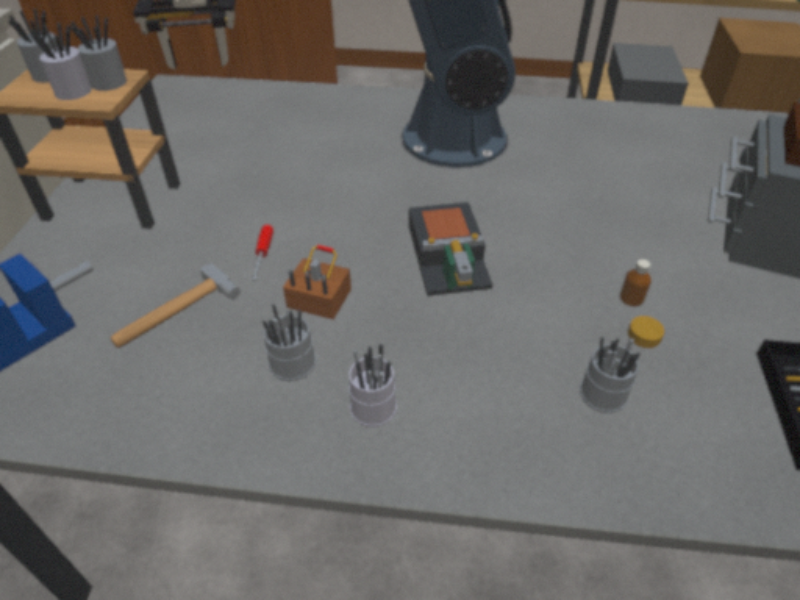

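View pics/t0.png

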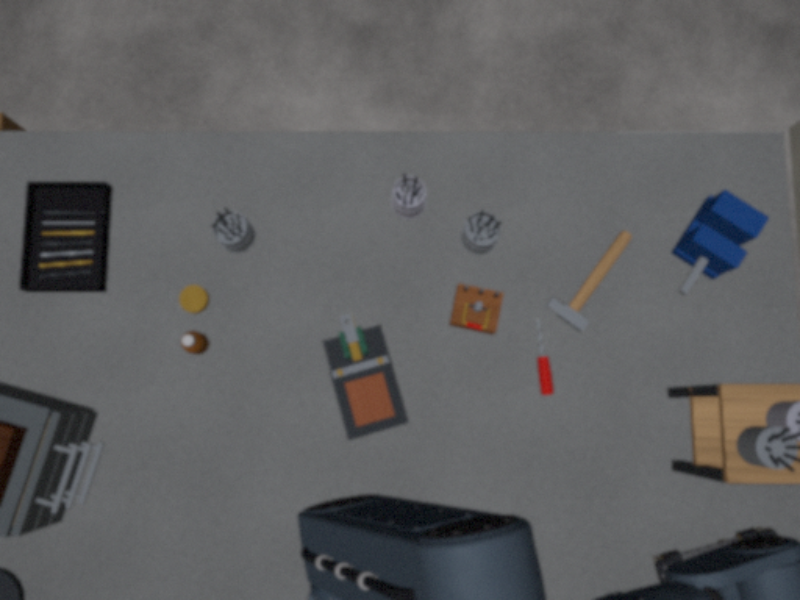

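The scene picture shows the rack at (318,285), with the pin in it and its ring lying toward the robot (red sleeve at (325,248)), and the fixture at (450,250). In the top view, the rack is at (477,308), the bar end at (347,320), and the copper plate at (370,398). Both pictures are in 800x600 pixels.

```bash
cat > h.py <<'E'
import cv2,numpy as np
from cell import *
from scipy.spatial.transform import Rotation as R
def cam(n,o=None):
    c=calibration(n)
    if n=="wrist":
        T=np.eye(4);q=o["tcp_rot"];T[:3,:3]=R.from_quat(np.r_[q[1:],q[0]]).as_matrix();T[:3,3]=o["ee_pos"]
        W=T@c["T_tool_cam"]
    else: W=np.linalg.inv(c["camera_from_world"])
    return c["camera_matrix"],c["distortion"],W
def ray(C,p):
    u=cv2.undistortPoints(np.array([[p]],float),C[0],C[1])[0,0]
    return C[2][:3,3],C[2][:3,:3]@np.array([u[0],u[1],1])
def onz(C,p,z):
    o,d=ray(C,p);return o+d*(z-o[2])/d[2]
def proj(C,P):
    M=np.linalg.inv(C[2]);return cv2.projectPoints(np.array(P,float).reshape(-1,3),cv2.Rodrigues(M[:3,:3])[0],M[:3,3],C[0],C[1])[0][:,0]
def blobs(im,lo,hi,amin=15):
    h=cv2.cvtColor(im,cv2.COLOR_RGB2HSV);m=cv2.inRange(h,np.array(lo),np.array(hi))
    cs,_=cv2.findContours(m,cv2.RETR_EXTERNAL,cv2.CHAIN_APPROX_NONE)
    return sorted([c for c in cs if cv2.contourArea(c)>amin],key=lambda c:-cv2.contourArea(c)),m
E
python3 - <<'E'
from h import *
C=cam("top")
im=cv2.imread("pics/top0.png")[:,:,::-1].copy()
for nm,lo,hi,z in [("orange",(5,120,60),(15,255,255),50),("green",(55,80,20),(95,255,255),73),("red",(0,180,80),(4,255,255),60)]:
    cs,_=blobs(im,lo,hi)
    for c in cs[:4]:
        r=cv2.minAreaRect(c);b=[np.round(onz(C,p,z)[:2]).tolist() for p in cv2.boxPoints(r)]
        print(nm,cv2.contourArea(c),np.round(r[0]),np.round(onz(C,r[0],z)),b)
E
```

```text
orange 652.0 [236. 255.] [393.   6.  50.] [[424.0, 53.0], [444.0, -18.0], [362.0, -41.0], [343.0, 30.0]]
orange 620.0 [305. 197.] [ 568. -201.   50.] [[537.0, -152.0], [615.0, -167.0], [599.0, -251.0], [521.0, -235.0]]
orange 51.0 [125. 219.] [501. 341.  50.] [[488.0, 360.0], [523.0, 348.0], [513.0, 322.0], [478.0, 335.0]]
orange 23.0 [  4. 276.] [333. 695.  50.] [[342.0, 706.0], [342.0, 685.0], [325.0, 684.0], [325.0, 705.0]]
green 33.5 [231. 218.] [503.  19.  73.] [[526.0, 30.0], [528.0, 21.0], [481.0, 8.0], [478.0, 18.0]]
green 25.5 [220. 221.] [493.  54.  73.] [[513.0, 65.0], [516.0, 57.0], [474.0, 42.0], [471.0, 50.0]]
red 105.0 [348. 240.] [ 438. -329.   60.] [[470.0, -316.0], [473.0, -334.0], [407.0, -342.0], [404.0, -324.0]]
```

```bash
python3 -m inch '{"translation":[[30,23,0],[30,23,0],[30,23,0],[30,23,0],[30,23,0],[30,23,0],[30,23,0],[30,23,0],[30,23,0],[30,23,0],[30,23,0],[30,23,0]],"yaw":[-0.033,-0.033,-0.033,-0.033,-0.033,-0.033,-0.033,-0.033,-0.033,-0.033,-0.033,-0.033]}' 93
python3 -m inch '{"translation":[[30,25,-15],[30,25,-15],[0,0,0],[0,0,0],[0,0,0]],"yaw":[-0.033,-0.033,0,0,0]}'
python3 - <<'E'
from h import *
o=observe();im=get_image("wrist");np.save("w1.npy",o,allow_pickle=True);cv2.imwrite("pics/w1.png",im[:,:,::-1]);print(o["ee_pos"],o["tcp_rot"])
cv2.imwrite("pics/w1v.png",cv2.resize(im[:,:,::-1],(800,600),interpolation=cv2.INTER_CUBIC))
E
```

```text
time: 1.1
ee_pos: [505.7, -253.1, 243.4]
tcp_rot: [-0.0, 0.998, -0.066, -0.0]
wrist_force: [-0.7, -1.3, -0.2]
width: 1.001
gripper_force: 0.0
time: 1.52
ee_pos: [563.9, -205.0, 213.6]
tcp_rot: [0.0, 0.995, -0.098, -0.0]
wrist_force: [-0.7, -0.8, 0.7]
width: 0.999
gripper_force: 0.0
[ 563.9298712  -205.01737235  213.5871704 ] [ 5.58065045e-06  9.95227594e-01 -9.75803269e-02 -3.39831563e-04]
```

View pics/w1v.png

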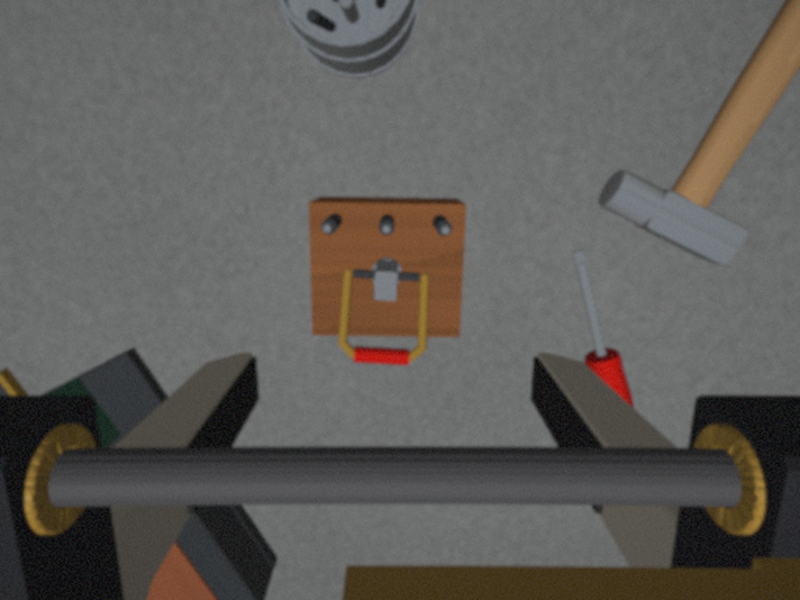

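The wrist picture shows the rack below. The pin head's bright top is at (386,288), the hinge line at row 273, the sleeve at (382,356), and the ring lies toward the robot. Next I measure the head top at z=84 and the sleeve tilt.

```bash
python3 - <<'E'
from h import *
o=np.load("w1.npy",allow_pickle=True).item();C=cam("wrist",o)
im=cv2.imread("pics/w1.png")[:,:,::-1].copy()
sub=im.copy();m0=np.zeros(im.shape[:2],np.uint8);m0[160:200,230:265]=1;sub[m0==0]=0
cs,_=blobs(sub,(0,0,120),(180,60,255),20)
for c in cs:
    r=cv2.minAreaRect(c);P=np.array([onz(C,p,84)[:2] for p in cv2.boxPoints(r)])
    print("head",cv2.contourArea(c),r,np.round(onz(C,r[0],84),1),np.round(P,1).tolist())
    head=onz(C,r[0],84)
cs,_=blobs(im,(0,180,80),(5,255,255),20)
cs=[c for c in cs if 200<c[:,0,0].mean()<280]
c=cs[0];r=cv2.minAreaRect(c);b=cv2.boxPoints(r);print("sleeve",r)
for z in (65,72,80,88):
    P=np.array([onz(C,p,z)[:2] for p in b]);s=onz(C,r[0],z);
    print(z,np.round(s,1),"dist",np.linalg.norm((s-head)[:2]),"hyp",np.hypot(np.linalg.norm((s-head)[:2]),z-58),np.round(P,1).tolist(),"yaw",np.arctan2(*(head-s)[1::-1]))
# rack top
cs,_=blobs(im,(5,120,60),(15,255,255),500)
c=[c for c in cs if 150<c[:,0,1].mean()<200][0];r=cv2.minAreaRect(c);print("rack",np.round(onz(C,r[0],50),1),np.round([onz(C,p,50)[:2] for p in cv2.boxPoints(r)],1).tolist())
E
```

```text
head 205.0 ((246.0, 183.0), (18.0, 14.0), 90.0) [ 573.1 -201.4   84. ] [[581.6, -197.2], [579.4, -208.5], [564.4, -205.5], [566.7, -194.1]]
sleeve ((243.5290069580078, 227.4488983154297), (33.37485885620117, 8.304295539855957), 3.012787342071533)
65 [ 528.2 -189.6   65. ] dist 46.353312333611434 hyp 46.87888185843743 [[528.1, -173.9], [535.9, -176.0], [528.4, -205.4], [520.5, -203.4]] yaw -0.25539489521891623
72 [ 530.8 -190.3   72. ] dist 43.65588553208153 hyp 45.845788700710614 [[530.7, -174.9], [538.3, -177.0], [531.0, -205.7], [523.3, -203.8]] yaw -0.2549095376290759
80 [ 533.8 -191.1   80. ] dist 40.57312643141156 hyp 46.15385778479744 [[533.7, -176.2], [541.1, -178.2], [533.9, -206.0], [526.5, -204.2]] yaw -0.2542758195696695
88 [ 536.8 -191.9   88. ] dist 37.49038630451133 hyp 48.015925121375 [[536.7, -177.4], [543.9, -179.4], [536.9, -206.4], [529.7, -204.7]] yaw -0.2535378830892203
rack [ 576.7 -202.4   50. ] [[545.6, -147.7], [623.8, -167.8], [605.6, -253.6], [526.0, -239.6]]
```

```bash
python3 -m inch '{"translation":[[4,1,0],[4,1,-12],[3,1,-20],[0,0,-20],[0,0,-20],[0,0,-20],[0,0,-10],[0,0,-6],[0,0,-6],[0,0,0],[0,0,0]],"yaw":[-0.02,-0.02,-0.015,0,0,0,0,0,0,0,0]}' 40
python3 - <<'E'
from h import *
o=observe();im=get_image("wrist");np.save("w2.npy",o,allow_pickle=True);cv2.imwrite("pics/w2.png",im[:,:,::-1]);print(o["ee_pos"],o["tcp_rot"],o["wrist_force"])
cv2.imwrite("pics/w2v.png",cv2.resize(im[:,:,::-1],(800,600),interpolation=cv2.INTER_CUBIC))
E
```

```text
time: 2.48
ee_pos: [575.6, -202.1, 100.3]
tcp_rot: [0.0, 0.992, -0.125, 0.0]
wrist_force: [-0.2, -0.2, 0.8]
width: 0.433
gripper_force: 0.0
[ 575.55599631 -202.06114589  100.28658997] [ 9.61517974e-05  9.92100644e-01 -1.25443764e-01  4.05290778e-04] [-0.16990141 -0.16823823  0.7681007 ]
```

View pics/w2v.png

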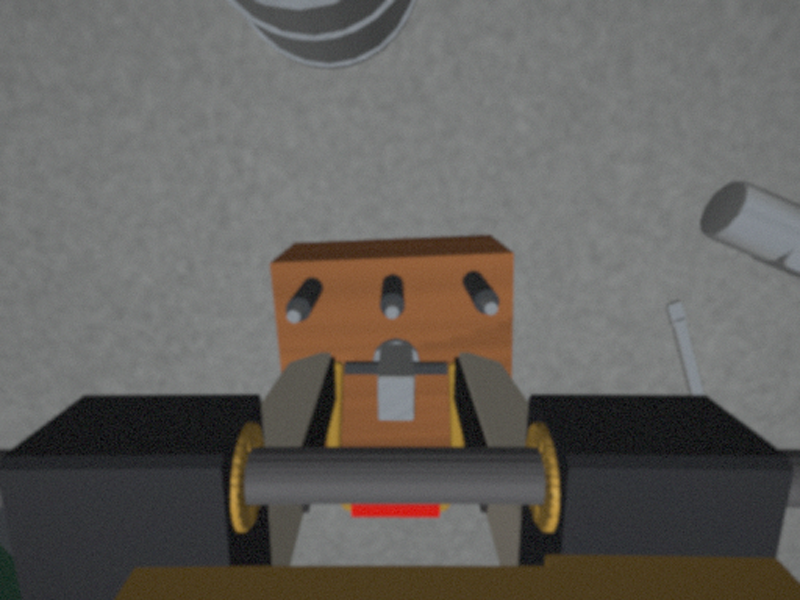

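The head at (396,397) is centred between the fingers and square to them. Now down and close.

```bash
python3 - <<'E'
from h import *
o=np.load("w2.npy",allow_pickle=True).item();C=cam("wrist",o)
im=cv2.imread("pics/w2.png")[:,:,::-1].copy();s=im.copy();s[:]=0;s[225:275,235:272]=im[225:275,235:272]
for c in blobs(s,(0,0,120),(180,60,255),60)[0]:
    r=cv2.boundingRect(c);print(r,[np.round(onz(C,p,84),1).tolist() for p in [(r[0]+r[2]/2,r[1]),(r[0]+r[2]/2,r[1]+r[3]),(r[0]+r[2]/2,r[1]+r[3]/2)]])
E
python3 -m inch '{"translation":[[0,0,-3],[0,0,-3],[0,0,-3],[0,0,0],[0,0,0],[0,0,0],[0,0,0],[0,0,0],[0,0,0]],"yaw":[0,0,0,0,0,0,0,0,0]}' 40
python3 -m inch '{"translation":[[0,0,0],[0,0,0],[0,0,0],[0,0,0],[0,0,0],[0,0,0],[0,0,0],[0,0,0]],"yaw":[0,0,0,0,0,0,0,0]}' 5
```

```text
(241, 241, 25, 28) [[581.0, -203.6, 84.0], [566.1, -199.8, 84.0], [573.6, -201.8, 84.0]]
time: 3.28
ee_pos: [575.3, -201.9, 90.8]
tcp_rot: [0.0, 0.992, -0.125, 0.0]
wrist_force: [0.0, -0.6, -0.6]
width: 0.43
gripper_force: 0.0
time: 3.95
ee_pos: [575.3, -201.9, 90.8]
tcp_rot: [-0.0, 0.992, -0.125, 0.0]
wrist_force: [-0.1, -0.1, 0.0]
width: 0.128
gripper_force: 30.0
```

```bash
python3 -m inch '{"translation":[[0,0,3],[0,0,6],[0,0,10],[0,0,15],[0,0,20],[0,0,20],[0,0,20],[0,0,16],[-3,8,0],[-6,16,0],[-8,22,0],[-8,22,0]],"yaw":[0,0,0,0,0,0,0,0,0.03,0.05,0.05,0.05]}'
python3 -m inch '{"translation":[[-8,22,0],[-8,22,0],[-8,22,0],[-8,22,0],[-8,22,0],[-8,22,0],[-8,22,0],[-5,10,0],[-2,3,0],[0,0,0],[0,0,0],[0,0,0]],"yaw":[0.05,0.05,0.05,0.05,0.05,0.05,0.03,0.02,0,0,0,0]}'
python3 - <<'E'
from h import *
o=observe();im=get_image("wrist");np.save("w3.npy",o,allow_pickle=True);cv2.imwrite("pics/w3.png",im[:,:,::-1]);print(o["ee_pos"],o["tcp_rot"],o["wrist_force"])
cv2.imwrite("pics/w3v.png",cv2.resize(im[:,:,::-1],(800,600),interpolation=cv2.INTER_CUBIC))
E
```

```text
time: 4.95
ee_pos: [549.3, -132.7, 200.2]
tcp_rot: [-0.0, 0.999, -0.034, -0.0]
wrist_force: [-0.3, -0.5, -1.1]
width: 0.124
gripper_force: 30.0
time: 5.95
ee_pos: [487.6, 32.3, 200.7]
tcp_rot: [0.0, 0.99, 0.138, 0.0]
wrist_force: [-0.4, -1.1, -0.4]
width: 0.128
gripper_force: 30.0
[487.58821959  32.33139362 200.7006774 ] [8.55605311e-05 9.90380886e-01 1.38367941e-01 7.77601282e-05] [-0.43355957 -1.14003874 -0.41667536]
```

View pics/w3v.png

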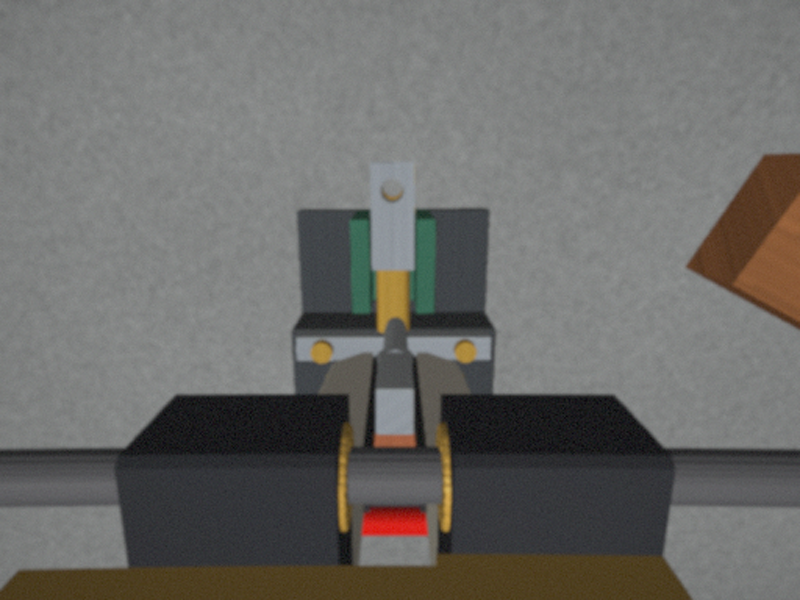

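The picture shows the bar running up the image, with columns 370–414, its end at row 163 and the hole at (392,189). The held pin's nose is at (396,322).

```bash
python3 - <<'E'
from h import *
o=np.load("w3.npy",allow_pickle=True).item();C=cam("wrist",o)
im=cv2.imread("pics/w3.png")[:,:,::-1].copy();s=im*0;s[95:175,230:272]=im[95:175,230:272]
g=cv2.cvtColor(im,cv2.COLOR_RGB2GRAY)
print(g[100:135:1,251].tolist());print(g[121,230:272].tolist());print(g[150,230:272].tolist())
q=o["tcp_rot"];print("yaw",2*np.arctan2(q[2],q[1]))
cs,m=blobs(s,(90,10,125),(130,80,255),60)
for c in cs:
    r=cv2.minAreaRect(c);b=cv2.boxPoints(r);P=np.array([onz(C,p,75)[:2] for p in b])
    print(r,np.round(P,1).tolist())
    for i in range(4):
        d=P[(i+1)%4]-P[i];print(np.linalg.norm(d),np.arctan2(d[1],d[0]))
h=cv2.bitwise_not(m)[113:130,243:259];n,l,st,ce=cv2.connectedComponentsWithStats(h,connectivity=4)
for i in range(1,n): print(st[i],ce[i]+[243,113],np.round(onz(C,ce[i]+[243,113],75),1))
# nose of the held pin: predicted
yaw=2*np.arctan2(q[2],q[1]);p=o["ee_pos"]-1.7*np.array([np.cos(yaw),np.sin(yaw),0]);print("nose px(800)",1.5625*proj(C,[p+[0,0,-88.8]])[0])
E
```

```text
[136, 142, 141, 137, 137, 143, 146, 144, 147, 142, 145, 145, 145, 144, 144, 139, 138, 140, 141, 135, 134, 131, 135, 136, 132, 127, 120, 110, 106, 114, 136, 146, 145, 148, 146]
[134, 133, 135, 138, 138, 137, 141, 147, 149, 147, 148, 149, 143, 130, 117, 117, 130, 135, 134, 134, 139, 131, 136, 134, 136, 137, 133, 131, 134, 144, 148, 152, 149, 151, 144, 146, 141, 136, 139, 138, 135, 135]
[87, 91, 91, 90, 89, 83, 81, 111, 136, 149, 149, 151, 151, 150, 151, 148, 151, 151, 149, 148, 143, 147, 149, 152, 152, 149, 149, 149, 150, 151, 151, 152, 154, 151, 137, 107, 80, 84, 91, 92, 90, 91]
yaw 0.27762662922523357
((251.0, 137.0), (30.0, 70.0), 0.0) [[501.8, 49.7], [554.1, 63.9], [560.4, 41.9], [508.4, 26.5]]
54.21571408864034 0.2649280967976059
22.815663083162416 -1.2927556471971926
54.219837299854305 -2.852591819560424
24.12079727710264 1.848607846522419
[  0   1  16  16 175] [250.58857143 122.        ] [542.8  49.1  75. ]
nose px(800) [393.60552262 328.18688588]
```

```bash
python3 -m inch '{"translation":[[6,2,-3],[12,4,-8],[12,4,-8],[8,2,-7],[5,1,-6],[0,0,0],[0,0,0],[0,0,0]],"yaw":[0,0,0,0,0,0,0,0]}'
python3 - <<'E'
from h import *
o=observe();im=get_image("wrist");np.save("w4.npy",o,allow_pickle=True);cv2.imwrite("pics/w4.png",im[:,:,::-1]);print(o["ee_pos"],o["tcp_rot"],o["wrist_force"])
cv2.imwrite("pics/w4v.png",cv2.resize(im[120:260,180:330,::-1],(600,560),interpolation=cv2.INTER_CUBIC))
E
```

```text
time: 6.67
ee_pos: [530.0, 46.0, 168.9]
tcp_rot: [-0.0, 0.99, 0.139, -0.0]
wrist_force: [-0.4, -0.7, -1.7]
width: 0.123
gripper_force: 30.0
[530.00582466  45.97449387 168.91668618] [-7.57218072e-06  9.90310374e-01  1.38871731e-01 -7.61999471e-05] [-0.43209043 -0.66911851 -1.65328974]
```

View pics/w4v.png

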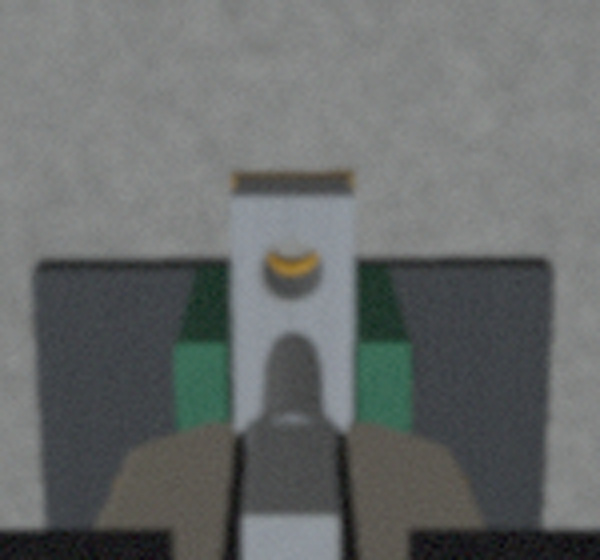

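The crop shows the hole at (292,272), the bar end edge at row 193, and the nose tip's far edge at row 333, column 292.5. The pin is laterally centred. Next is the longitudinal gap.

```bash
python3 - <<'E'
from h import *
o=np.load("w4.npy",allow_pickle=True).item();C=cam("wrist",o);q=o["tcp_rot"];yaw=2*np.arctan2(q[2],q[1]);e=np.array([np.cos(yaw),np.sin(yaw),0]);n=np.array([-e[1],e[0],0])
f=lambda x,y,z:(lambda P:(np.round([(P-o["ee_pos"])@e,(P-o["ee_pos"])@n],2).tolist()))(onz(C,(180+x/4-.4,120+y/4-.4),z))
print("barend",f(293,193,75),"L",f(232,272,75),"R",f(355,272,75),"hole c",f(292,272,75),"near",f(292,299,75),"far",f(292,245,75),"L",f(263,272,75),"R",f(320,272,75))
print("nose far",f(292.5,333,80),f(292.5,333,84));print("headtop near/far",f(292,515,168.9-40.8+34),"yaw",yaw)
E
```

```text
barend [27.87, -0.64] L [13.5, 10.28] R [13.5, -11.76] hole c [13.5, -0.47] near [8.48, -0.48] far [18.46, -0.47] L [13.5, 4.72] R [13.5, -5.49]
nose far [3.6, -0.56] [4.81, -0.55]
headtop near/far [6.05, -0.34] yaw 0.2786440298069382
```

```bash
python3 -m inch '{"translation":[[3.4,1,0],[6,1.7,0],[5,1.4,0],[0,0,0],[0,0,0],[0,0,0]],"yaw":[0,0,0,0,0,0]}'
python3 -m inch '{"translation":[[0,0,-1],[0,0,-1],[0,0,-1],[0,0,-1],[0,0,-1],[0,0,-1],[0,0,0],[0,0,0]],"yaw":[0,0,0,0,0,0,0,0]}'
```

```text
time: 7.22
ee_pos: [544.6, 50.3, 168.6]
tcp_rot: [-0.0, 0.99, 0.139, -0.0]
wrist_force: [-0.2, 0.4, -0.8]
width: 0.127
gripper_force: 30.0
time: 7.88
ee_pos: [544.4, 50.2, 162.6]
tcp_rot: [-0.0, 0.99, 0.139, -0.0]
wrist_force: [-1.1, -1.3, -0.1]
width: 0.124
gripper_force: 30.0
```

```bash
python3 -m inch '{"translation":[[0,0,-1],[0,0,-1],[0,0,-1],[0,0,0],[0,0,0]],"yaw":[0,0,0,0,0]}'
python3 -m inch '{"translation":[[0,0,-1],[0,0,-1],[0,0,-1],[0,0,-1],[0,0,0],[0,0,0]],"yaw":[0,0,0,0,0,0]}'
```

```text
time: 8.3
ee_pos: [544.4, 50.2, 159.5]
tcp_rot: [-0.0, 0.99, 0.139, -0.0]
wrist_force: [-1.6, -0.1, -1.5]
width: 0.13
gripper_force: 30.0
time: 8.8
ee_pos: [544.5, 50.2, 155.6]
tcp_rot: [-0.0, 0.99, 0.139, -0.0]
wrist_force: [-2.5, -0.5, -1.9]
width: 0.123
gripper_force: 30.0
```

```bash
python3 -m inch '{"translation":[[0,0,-2],[0,0,-2],[0,0,-2],[0,0,-2],[0,0,-2],[0,0,0],[0,0,0]],"yaw":[0,0,0,0,0,0,0]}'
python3 -m inch '{"translation":[[0,0,-1],[0,0,-1],[0,0,-1],[0,0,0],[0,0,0]],"yaw":[0,0,0,0,0]}'
```

```text
time: 9.38
ee_pos: [544.5, 50.2, 145.4]
tcp_rot: [-0.0, 0.99, 0.139, -0.0]
wrist_force: [-2.0, -1.5, -2.7]
width: 0.127
gripper_force: 30.0
time: 9.8
ee_pos: [544.6, 50.2, 142.7]
tcp_rot: [-0.0, 0.99, 0.139, -0.0]
wrist_force: [-1.5, -0.9, -0.8]
width: 0.127
gripper_force: 30.0
```

```bash
for i in 1; do python3 -m inch '{"translation":[[0,0,-0.5],[0,0,-0.5],[0,0,-0.5],[0,0,0],[0,0,0]],"yaw":[0,0,0,0,0]}'; done
python3 -m inch '{"translation":[[0,0,-0.5],[0,0,0],[0,0,0]],"yaw":[0,0,0]}'
python3 -m inch '{"translation":[[0,0,-0.5],[0,0,0],[0,0,0]],"yaw":[0,0,0]}'
```

```text
time: 10.22
ee_pos: [544.6, 50.2, 141.2]
tcp_rot: [-0.0, 0.99, 0.139, -0.0]
wrist_force: [-2.5, -0.8, 0.2]
width: 0.127
gripper_force: 30.0
time: 10.47
ee_pos: [544.6, 50.2, 140.7]
tcp_rot: [-0.0, 0.99, 0.139, -0.0]
wrist_force: [-1.7, -0.4, -0.8]
width: 0.125
gripper_force: 30.0
time: 10.72
ee_pos: [544.6, 50.2, 140.2]
tcp_rot: [-0.0, 0.99, 0.139, -0.0]
wrist_force: [-1.3, -1.3, -0.3]
width: 0.128
gripper_force: 30.0
```

```bash
for i in 1; do python3 -m inch '{"translation":[[0,0,-0.5],[0,0,0],[0,0,0]],"yaw":[0,0,0]}'; done
python3 -m inch '{"translation":[[0,0,-0.5],[0,0,0],[0,0,0]],"yaw":[0,0,0]}'
```

```text
time: 10.97
ee_pos: [544.6, 50.2, 139.7]
tcp_rot: [-0.0, 0.99, 0.139, -0.0]
wrist_force: [-1.7, -0.9, 0.6]
width: 0.122
gripper_force: 30.0
time: 11.22
ee_pos: [544.6, 50.2, 139.2]
tcp_rot: [-0.0, 0.99, 0.139, -0.0]
wrist_force: [-1.8, -0.7, -0.7]
width: 0.124
gripper_force: 30.0
```

```bash
python3 -m inch '{"translation":[[0,0,-0.5],[0,0,0],[0,0,0]],"yaw":[0,0,0]}'
python3 -m inch '{"translation":[[0,0,-0.5],[0,0,0],[0,0,0]],"yaw":[0,0,0]}'
```

```text
time: 11.47
ee_pos: [544.6, 50.2, 138.7]
tcp_rot: [-0.0, 0.99, 0.139, -0.0]
wrist_force: [-2.8, -0.5, 0.4]
width: 0.124
gripper_force: 30.0
time: 11.72
ee_pos: [544.6, 50.2, 138.2]
tcp_rot: [-0.0, 0.99, 0.139, -0.0]
wrist_force: [-1.2, -1.1, -0.5]
width: 0.127
gripper_force: 30.0
```

```bash
python3 -m inch '{"translation":[[0,0,-0.5],[0,0,0],[0,0,0]],"yaw":[0,0,0]}'
```

```text
time: 11.97
ee_pos: [544.6, 50.2, 137.7]
tcp_rot: [0.0, 0.99, 0.139, -0.0]
wrist_force: [-1.4, -0.9, -0.8]
width: 0.126
gripper_force: 30.0
```

```bash
python3 -m inch '{"translation":[[0,0,-0.5],[0,0,-0.5],[0,0,0],[0,0,0]],"yaw":[0,0,0,0]}'
python3 -m inch '{"translation":[[0,0,-0.5],[0,0,-0.5],[0,0,0],[0,0,0]],"yaw":[0,0,0,0]}'
```

```text
time: 12.3
ee_pos: [544.6, 50.2, 136.7]
tcp_rot: [-0.0, 0.99, 0.139, -0.0]
wrist_force: [-2.6, -0.5, -0.5]
width: 0.128
gripper_force: 30.0
time: 12.63
ee_pos: [544.6, 50.2, 135.7]
tcp_rot: [-0.0, 0.99, 0.139, -0.0]
wrist_force: [-2.0, -0.5, 0.2]
width: 0.128
gripper_force: 30.0
```

```bash
python3 - <<'E'
from h import *
o=observe();im=get_image("wrist");np.save("w5.npy",o,allow_pickle=True);cv2.imwrite("pics/w5.png",im[:,:,::-1]);print(o["ee_pos"],o["wrist_force"])
cv2.imwrite("pics/w5v.png",cv2.resize(im[120:260,180:330,::-1],(600,560),interpolation=cv2.INTER_CUBIC))
E
```

```text
[544.59871995  50.2168704  135.67520231] [-2.04317529 -0.53958016  0.17254218]
```

View pics/w5v.png

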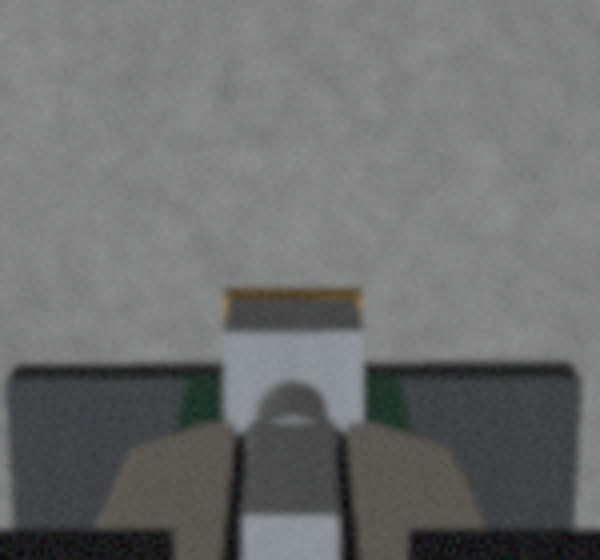

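The crop shows the pin standing in the bar's hole, and the head in the fingers has not shifted (its edge is still at row 515). With no vertical force, the nose has already passed keeper level, so I continue gently.

```bash
python3 -m inch '{"translation":[[0,0,-0.5],[0,0,-0.5],[0,0,-0.5],[0,0,0]],"yaw":[0,0,0,0]}'
python3 -m inch '{"translation":[[0,0,-0.5],[0,0,-0.5],[0,0,0],[0,0,0]],"yaw":[0,0,0,0]}'
```

```text
time: 13.02
ee_pos: [544.6, 50.2, 134.2]
tcp_rot: [0.0, 0.99, 0.139, -0.0]
wrist_force: [-2.1, -0.6, 0.3]
width: 0.127
gripper_force: 30.0
time: 13.35
ee_pos: [544.6, 50.2, 133.2]
tcp_rot: [-0.0, 0.99, 0.139, -0.0]
wrist_force: [-1.4, -0.5, -0.2]
width: 0.12
gripper_force: 30.0
```

```bash
python3 -m inch '{"translation":[[0,0,-0.5],[0,0,-0.5],[0,0,-0.5],[0,0,0]],"yaw":[0,0,0,0]}'
```

```text
time: 13.68
ee_pos: [544.6, 50.2, 131.6]
tcp_rot: [-0.0, 0.99, 0.139, -0.0]
wrist_force: [-2.0, -0.9, -0.5]
width: 0.126
gripper_force: 30.0
```

```bash
python3 -m inch '{"translation":[[0,0,-0.7],[0,0,-0.7],[0,0,-0.7],[0,0,-0.7],[0,0,0]],"yaw":[0,0,0,0,0]}'
python3 -m inch '{"translation":[[0,0,-0.7],[0,0,-0.7],[0,0,-0.7],[0,0,-0.7],[0,0,0]],"yaw":[0,0,0,0,0]}'
```

```text
time: 14.1
ee_pos: [544.6, 50.2, 128.8]
tcp_rot: [-0.0, 0.99, 0.139, -0.0]
wrist_force: [-1.5, -1.1, -0.8]
width: 0.128
gripper_force: 30.0
time: 14.52
ee_pos: [544.6, 50.2, 126.0]
tcp_rot: [-0.0, 0.99, 0.139, -0.0]
wrist_force: [-1.0, -0.7, -1.4]
width: 0.127
gripper_force: 30.0
```

```bash
python3 -m inch '{"translation":[[0,0,-0.7],[0,0,-0.7],[0,0,-0.7],[0,0,-0.7],[0,0,0]],"yaw":[0,0,0,0,0]}'
python3 -m inch '{"translation":[[0,0,-0.7],[0,0,-0.7],[0,0,-0.7],[0,0,-0.7],[0,0,0]],"yaw":[0,0,0,0,0]}'
```

```text
time: 14.93
ee_pos: [544.6, 50.2, 123.2]
tcp_rot: [-0.0, 0.99, 0.139, -0.0]
wrist_force: [-0.9, -0.6, -1.0]
width: 0.125
gripper_force: 30.0
time: 15.35
ee_pos: [544.6, 50.3, 120.4]
tcp_rot: [-0.0, 0.99, 0.139, -0.0]
wrist_force: [-0.9, -0.3, -0.9]
width: 0.126
gripper_force: 30.0
```

```bash
python3 -m inch '{"translation":[[0,0,-0.7],[0,0,-0.7],[0,0,-0.7],[0,0,-0.7],[0,0,0]],"yaw":[0,0,0,0,0]}'
python3 -m inch '{"translation":[[0,0,-0.4],[0,0,-0.4],[0,0,0],[0,0,0]],"yaw":[0,0,0,0]}'
```

```text
time: 15.77
ee_pos: [544.7, 50.3, 117.6]
tcp_rot: [-0.0, 0.99, 0.139, 0.0]
wrist_force: [-2.3, 0.6, -1.5]
width: 0.122
gripper_force: 30.0
time: 16.1
ee_pos: [544.7, 50.2, 116.9]
tcp_rot: [-0.0, 0.99, 0.139, 0.0]
wrist_force: [-0.5, -0.6, -2.4]
width: 0.122
gripper_force: 30.0
```

```bash
python3 -m inch '{"translation":[[0,0,-0.4],[0,0,-0.4],[0,0,0],[0,0,0]],"yaw":[0,0,0,0]}'
```

```text
time: 16.43
ee_pos: [544.7, 50.2, 116.1]
tcp_rot: [-0.0, 0.99, 0.139, 0.0]
wrist_force: [-0.9, -0.3, -1.0]
width: 0.127
gripper_force: 30.0
```

```bash
python3 -m inch '{"translation":[[0,0,-0.4],[0,0,0],[0,0,0]],"yaw":[0,0,0]}'
```

```text
time: 16.68
ee_pos: [544.7, 50.2, 115.7]
tcp_rot: [-0.0, 0.99, 0.139, 0.0]
wrist_force: [-1.2, -0.5, 0.4]
width: 0.126
gripper_force: 30.0
```

```bash
python3 -m inch '{"translation":[[0,0,-0.4],[0,0,0],[0,0,0]],"yaw":[0,0,0]}'
```

```text
time: 16.93
ee_pos: [544.8, 50.3, 115.6]
tcp_rot: [0.0, 0.99, 0.139, 0.0]
wrist_force: [-1.2, -0.2, 4.5]
width: 0.125
gripper_force: 30.0
```

```bash
python3 -m inch '{"translation":[[0,0,-0.3],[0,0,0],[0,0,0]],"yaw":[0,0,0]}'
```

```text
time: 17.18
ee_pos: [544.9, 50.3, 115.6]
tcp_rot: [0.0, 0.99, 0.139, 0.0]
wrist_force: [-1.6, -0.5, 7.5]
width: 0.127
gripper_force: 30.0
```

Seated: the collar is home at 7.5 N. Before releasing, I work out the ring angle from the existing views, using the sleeve ray and the 47 mm circle.

```bash
python3 - <<'E'
from h import *
from scipy.optimize import brentq
def run(w,hx,hz):  # hinge in tool-yaw frame (x along e), dz world
    o=np.load(w+".npy",allow_pickle=True).item();C=cam("wrist",o);q=o["tcp_rot"];yaw=2*np.arctan2(q[2],q[1]);e=np.array([np.cos(yaw),np.sin(yaw),0])
    im=cv2.imread(f"pics/{w}.png")[:,:,::-1].copy()
    cs,_=blobs(im,(0,180,80),(5,255,255),20);c=[c for c in cs if 225<c[:,0,0].mean()<275][0];r=cv2.boundingRect(c);p=(r[0]+r[2]/2-.5,r[1]+r[3]/2-.5)
    g=lambda z:(lambda P:np.array([(P-o["ee_pos"])@e-hx,z-(o["ee_pos"][2]+hz)]))(onz(C,p,o["ee_pos"][2]+hz+z-(0) if 0 else z))
    zs=o["ee_pos"][2]+hz+np.arange(-5,48,1.);d=[np.hypot(*g(z))-47 for z in zs]
    print(w,r,[np.round(np.r_[g(z),np.arctan2(g(z)[1],-g(z)[0])],2).tolist() for z,a,b in zip(zs,d,d[1:]) if a*b<0],"min",min(d),[np.round(g(z),1).tolist() for z in zs[::8]])
run("w2",-1.9,58-100.3);run("w3",-1.9,-32.8);run("w4",-1.9,-32.8)
E
python3 -m inch '{"translation":[[0,0,0.3],[0,0,0],[0,0,0],[0,0,0],[0,0,0]],"yaw":[0,0,0,0,0]}' 36
python3 -m inch '{"translation":[[0,0,3],[0,0,6],[0,0,10],[0,0,15],[0,0,15],[0,0,15],[0,0,15],[0,0,11],[0,0,0],[0,0,0]],"yaw":[0,0,0,0,0,0,0,0,0,0]}'
python3 - <<'E'
from h import *
o=observe();im=get_image("wrist");np.save("w6.npy",o,allow_pickle=True);cv2.imwrite("pics/w6.png",im[:,:,::-1]);print(o["ee_pos"],o["wrist_force"])
cv2.imwrite("pics/w6v.png",cv2.resize(im[100:360,140:370,::-1],(530,600),interpolation=cv2.INTER_CUBIC))
E
```

```text
w2 (225, 323, 56, 7) [] min 1.618057438595308 [[-64.3, -5.0], [-58.3, 3.0], [-52.4, 11.0], [-46.4, 19.0], [-40.5, 27.0], [-34.6, 35.0], [-28.6, 43.0]]
w3 (232, 325, 41, 17) [[-42.13, 21.0, 0.46], [-31.34, 35.0, 0.84]] min -0.8081929453711609 [[-62.2, -5.0], [-56.0, 3.0], [-49.8, 11.0], [-43.7, 19.0], [-37.5, 27.0], [-31.3, 35.0], [-25.2, 43.0]]
w4 (232, 325, 41, 18) [[-41.68, 22.0, 0.49], [-32.4, 34.0, 0.81]] min -0.5713734828471573 [[-62.6, -5.0], [-56.4, 3.0], [-50.2, 11.0], [-44.0, 19.0], [-37.8, 27.0], [-31.6, 35.0], [-25.4, 43.0]]
time: 17.6
ee_pos: [544.6, 50.3, 115.2]
tcp_rot: [-0.0, 0.99, 0.139, -0.0]
wrist_force: [0.2, 0.4, 0.1]
width: 0.379
gripper_force: 0.0
time: 18.43
ee_pos: [544.8, 50.2, 205.9]
tcp_rot: [0.0, 0.99, 0.139, 0.001]
wrist_force: [-0.1, 0.2, -0.2]
width: 0.391
gripper_force: 0.0
[544.79968655  50.20656196 205.85203194] [-0.12281096  0.16274721 -0.22301498]
```

View pics/w6v.png

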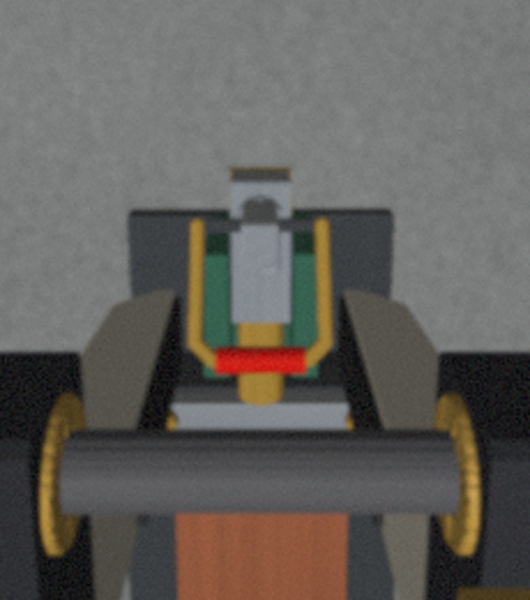

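The crop shows the pin seated in the bar and released. Its ring is still on the -x side, with the sleeve at (262,360) about 0.47 rad above level: 42 mm behind the pin at z≈104. I go behind it with the fingers straddling (opening 30), then push it over.

```bash
python3 -m inch '{"translation":[[-9.6,-2.7,0],[-15,-4.3,0],[-20,-5.7,0],[-15,-4.3,0],[-5.8,-1.7,0],[0,0,-10],[0,0,-20],[0,0,-25],[0,0,-20],[0,0,-10],[0,0,-6],[0,0,0]],"yaw":[0,0,0,0,0,0,0,0,0,0,0,0]}' 30
python3 -m inch '{"translation":[[0,0,0],[0,0,0]],"yaw":[0,0]}'
```

```text
time: 19.48
ee_pos: [479.2, 31.6, 113.2]
tcp_rot: [-0.0, 0.99, 0.139, -0.001]
wrist_force: [1.3, -0.1, 0.4]
width: 0.323
gripper_force: 0.0
time: 19.65
ee_pos: [479.9, 31.6, 115.2]
tcp_rot: [0.0, 0.99, 0.139, 0.001]
wrist_force: [-0.1, 0.5, 0.1]
width: 0.325
gripper_force: 0.0
```

```bash
python3 -m inch '{"translation":[[4,1.1,0],[4,1.1,0],[1.9,0.5,1],[1.9,0.5,2],[1.9,0.5,3],[1.9,0.5,3],[0,0,0]],"yaw":[0,0,0,0,0,0,0]}'
python3 -m inch '{"translation":[[1.9,0.5,3],[1.9,0.5,3],[1.9,0.5,3],[0,0,0]],"yaw":[0,0,0,0]}'
python3 - <<'E'
from h import *
o=observe();im=get_image("wrist");np.save("w7.npy",o,allow_pickle=True);cv2.imwrite("pics/w7.png",im[:,:,::-1]);print(o["ee_pos"],o["wrist_force"])
cv2.imwrite("pics/w7v.png",cv2.resize(im[100:360,100:410,::-1],(620,520),interpolation=cv2.INTER_CUBIC))
E
```

```text
time: 20.23
ee_pos: [495.3, 35.8, 124.0]
tcp_rot: [0.0, 0.99, 0.139, 0.0]
wrist_force: [-0.6, -0.9, -0.2]
width: 0.324
gripper_force: 0.4
time: 20.57
ee_pos: [501.2, 37.3, 133.0]
tcp_rot: [0.0, 0.99, 0.139, 0.001]
wrist_force: [-0.9, 0.1, -0.8]
width: 0.323
gripper_force: 0.4
[501.19451234  37.29762037 133.03472656] [-0.88407834  0.10934289 -0.81676192]
```

View pics/w7v.png

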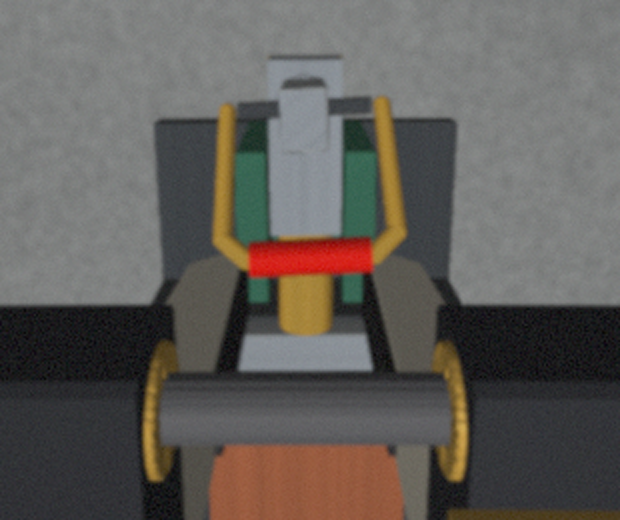

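The crop shows the ring rising ahead of the fingers, with the sleeve at (310,257). The pin has turned only slightly, so I continue.

```bash
python3 -m inch '{"translation":[[2.9,0.8,3],[2.9,0.8,3],[2.9,0.8,2],[2.9,0.8,2],[2.9,0.8,1],[2.9,0.8,1],[2.9,0.8,0],[2.9,0.8,0],[0,0,0]],"yaw":[0,0,0,0,0,0,0,0,0]}'
python3 -m inch '{"translation":[[2.9,0.8,0],[2.9,0.8,0],[2.9,0.8,0],[2.9,0.8,0],[2.9,0.8,0],[2.9,0.8,0],[2.9,0.8,0],[2.9,0.8,0],[0,0,0]],"yaw":[0,0,0,0,0,0,0,0,0]}'
```

```text
time: 21.37
ee_pos: [524.3, 43.8, 144.3]
tcp_rot: [0.0, 0.99, 0.139, 0.0]
wrist_force: [0.2, -0.3, 0.9]
width: 0.321
gripper_force: 0.4
time: 22.12
ee_pos: [547.5, 50.1, 144.3]
tcp_rot: [0.0, 0.99, 0.139, 0.0]
wrist_force: [-0.3, -0.7, 0.3]
width: 0.324
gripper_force: 0.3
```

```bash
python3 -m inch '{"translation":[[2.9,0.8,0],[2.9,0.8,0],[2.9,0.8,-1],[2.9,0.8,-1],[2.9,0.8,-1],[2.9,0.8,-2],[2.9,0.8,-2],[0,0,0]],"yaw":[0,0,0,0,0,0,0,0]}'
python3 -m inch '{"translation":[[1,0.3,-3],[1,0.3,-3],[1,0.3,-3],[1,0.3,-3],[0,0,-3],[0,0,0],[0,0,0]],"yaw":[0,0,0,0,0,0,0]}'
python3 - <<'E'
from h import *
o=observe();im=get_image("wrist");np.save("w8.npy",o,allow_pickle=True);cv2.imwrite("pics/w8.png",im[:,:,::-1]);print(o["ee_pos"],o["wrist_force"])
cv2.imwrite("pics/w8v.png",cv2.resize(im[60:370,80:430,::-1],(620,549),interpolation=cv2.INTER_CUBIC))
E
```

```text
time: 22.78
ee_pos: [567.7, 55.8, 137.0]
tcp_rot: [-0.0, 0.99, 0.139, 0.0]
wrist_force: [0.1, 0.3, 0.4]
width: 0.322
gripper_force: 0.1
time: 23.37
ee_pos: [571.1, 56.8, 122.1]
tcp_rot: [-0.0, 0.99, 0.139, -0.0]
wrist_force: [-0.1, 0.4, -0.2]
width: 0.322
gripper_force: 0.0
[571.07552014  56.80762814 122.08957543] [-0.07616954  0.37329803 -0.16362048]
```

View pics/w8v.png

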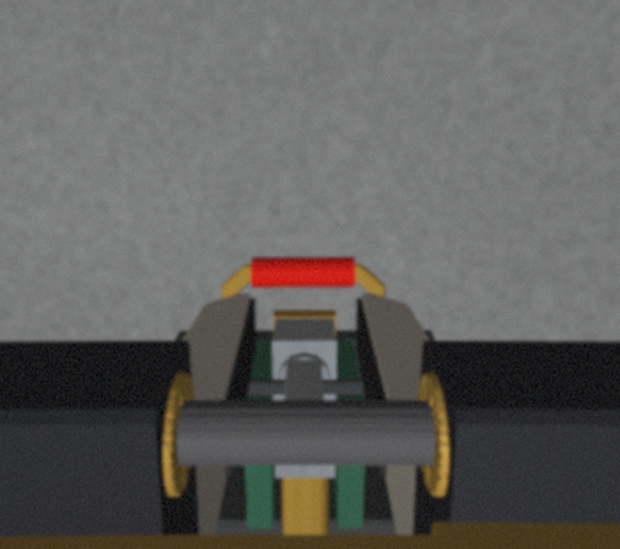

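The crop shows the ring now over the bar's free end, with the sleeve at (303,272) beyond it, square and centred. Now press the legs down beside the bar.

```bash
python3 -m inch '{"translation":[[-0.6,-0.2,-3.5],[-0.6,-0.2,-3.5],[-0.6,-0.2,-3.5],[-0.6,-0.2,-3.5],[-0.6,-0.2,-3.5],[0,0,0]],"yaw":[0,0,0,0,0,0]}'
python3 -m inch '{"translation":[[-0.6,-0.2,-3.5],[-0.6,-0.2,-3.5],[-0.6,-0.2,-3.5],[-0.6,-0.2,-3.5],[-0.6,-0.2,-3.5],[0,0,0]],"yaw":[0,0,0,0,0,0]}'
```

```text
time: 23.92
ee_pos: [567.9, 55.8, 104.1]
tcp_rot: [-0.0, 0.99, 0.139, -0.0]
wrist_force: [0.3, -0.5, -0.3]
width: 0.324
gripper_force: 0.4
time: 24.42
ee_pos: [564.9, 54.8, 86.5]
tcp_rot: [-0.0, 0.99, 0.139, -0.0]
wrist_force: [0.0, 1.2, -0.4]
width: 0.326
gripper_force: 0.3
```

```bash
python3 -m inch '{"translation":[[-0.3,-0.1,-2],[-0.3,-0.1,-2],[-0.3,-0.1,-2],[-0.3,-0.1,-2],[0,0,0]],"yaw":[0,0,0,0,0]}'
python3 -m inch '{"translation":[[-0.3,-0.1,-2],[-0.3,-0.1,-2],[-0.3,-0.1,-2],[0,0,0],[0,0,0]],"yaw":[0,0,0,0,0]}'
python3 -m inch '{"translation":[[-0.5,-0.1,0],[0,0,0],[0,0,0]],"yaw":[0,0,0]}'
```

```text
time: 24.83
ee_pos: [563.8, 54.4, 78.9]
tcp_rot: [-0.0, 0.99, 0.139, -0.0]
wrist_force: [0.2, -0.5, -0.1]
width: 0.324
gripper_force: 0.3
time: 25.25
ee_pos: [563.0, 54.1, 73.1]
tcp_rot: [-0.0, 0.99, 0.139, -0.0]
wrist_force: [-0.1, -0.5, -0.1]
width: 0.319
gripper_force: 0.1
time: 25.5
ee_pos: [562.7, 54.0, 73.4]
tcp_rot: [0.0, 0.99, 0.139, 0.0]
wrist_force: [0.7, 0.7, -0.2]
width: 0.325
gripper_force: 0.3
```

```bash
python3 -m inch '{"translation":[[-0.5,-0.1,0],[-0.5,-0.1,0],[0,0,0],[0,0,0]],"yaw":[0,0,0,0]}'
python3 -m inch '{"translation":[[-0.5,-0.1,0],[0,0,0],[0,0,0]],"yaw":[0,0,0]}'
python3 -m inch '{"translation":[[-0.5,-0.1,0],[0,0,0],[0,0,0]],"yaw":[0,0,0]}'
```

```text
time: 25.83
ee_pos: [561.6, 53.8, 73.4]
tcp_rot: [0.0, 0.99, 0.139, -0.0]
wrist_force: [-0.2, 0.5, 1.0]
width: 0.322
gripper_force: 0.3
time: 26.08
ee_pos: [561.1, 53.7, 73.4]
tcp_rot: [0.0, 0.99, 0.139, -0.0]
wrist_force: [1.9, -0.1, -0.0]
width: 0.323
gripper_force: 0.4
time: 26.33
ee_pos: [560.7, 53.6, 73.4]
tcp_rot: [0.0, 0.99, 0.139, 0.0]
wrist_force: [0.5, 0.3, -0.5]
width: 0.321
gripper_force: 0.3
```

```bash
python3 -m inch '{"translation":[[-0.5,-0.1,0],[0,0,0],[0,0,0]],"yaw":[0,0,0]}'
python3 -m inch '{"translation":[[-0.5,-0.1,0],[0,0,0],[0,0,0]],"yaw":[0,0,0]}'
```

```text
time: 26.58
ee_pos: [560.1, 53.5, 73.3]
tcp_rot: [-0.0, 0.99, 0.139, -0.0]
wrist_force: [0.5, 0.7, -0.3]
width: 0.325
gripper_force: 0.3
time: 26.83
ee_pos: [559.8, 53.5, 73.4]
tcp_rot: [0.0, 0.99, 0.139, 0.0]
wrist_force: [2.4, 0.4, -1.7]
width: 0.322
gripper_force: 0.9
```

```bash
python3 -m inch '{"translation":[[-0.5,-0.1,0],[0,0,0],[0,0,0]],"yaw":[0,0,0]}'
```

```text
time: 27.08
ee_pos: [559.6, 53.4, 73.5]
tcp_rot: [0.0, 0.99, 0.139, 0.001]
wrist_force: [4.9, 1.0, -1.5]
width: 0.322
gripper_force: 1.9
```

The stop is felt at 4.9 N, and the geometry gives about 1.37 rad below level, against 1.36 at the stop. Back off, rise and look.

```bash
python3 -m inch '{"translation":[[1,0.3,0],[3,0.8,0],[8,2.3,0],[12,3.4,0],[12,3.4,0],[8,2.2,10],[0,0,20],[0,0,30],[0,0,30],[0,0,30],[0,0,10],[0,0,0]],"yaw":[0,0,0,0,0,0,0,0,0,0,0,0]}' 
python3 -m inch '{"translation":[[-20,-5.7,0],[-20,-5.7,0],[-20,-5.7,0],[-10,-2.8,0],[0,0,0],[0,0,0]],"yaw":[0,0,0,0,0,0]}' 93
python3 - <<'E'
from h import *
o=observe();im=get_image("wrist");s=get_image("scene");print(o["ee_pos"],o["wrist_force"])
a=cv2.resize(im[60:260,150:350,::-1],(400,400),interpolation=cv2.INTER_CUBIC);b=cv2.resize(s[110:210,240:340,::-1],(400,400),interpolation=cv2.INTER_CUBIC)
cv2.imwrite("pics/w9v.png",np.hstack([a,b]))
E
```

```text
time: 28.08
ee_pos: [604.4, 65.9, 205.8]
tcp_rot: [0.0, 0.99, 0.139, 0.002]
wrist_force: [-0.2, 0.7, -0.5]
width: 0.321
gripper_force: 0.0
time: 28.58
ee_pos: [533.0, 45.9, 202.3]
tcp_rot: [-0.0, 0.99, 0.139, -0.001]
wrist_force: [-0.0, -0.7, -0.1]
width: 0.705
gripper_force: 0.0
[532.98205656  45.85649317 202.28310372] [-0.03992793 -0.68898047 -0.14404376]
```

View pics/w9v.png

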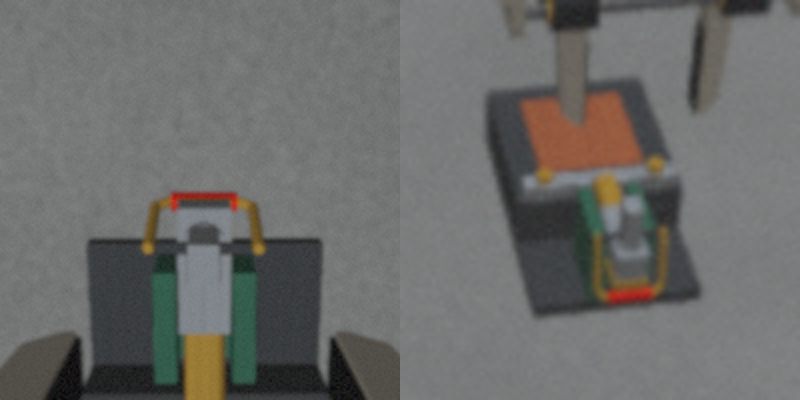

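The wrist crop shows the ring down over the bar's end. The sleeve at (204,198) is about 3 mm past the bar edge in projection, which matches 2.6 mm expected at the stop (it would be 8 mm at 4.15). The scene crop shows the sleeve low in front of the bar and the pin upright.

```bash
python3 -c "
from cell import *
print(close_job())"
```

```text
the job is handed in; nothing more can be done
None
```

The linchpin is through the bar and keeper with its collar home, the ring is down over the bar's free end against its stop, and I handed the job in at about 29 s; the verdict was not reported back.

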